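# Shut the bread keeper and fasten its draw latch

## Robot

A 6-joint arm with a two-finger parallel gripper is mounted at the origin on the work surface. World frame = base frame: x ahead of the robot, y to its left, z up, the work surface at z = 0. Lengths are in mm, angles in rad, forces in N, time in s.
With the tool pointing down it reaches from about 350 to 975 mm from the base axis. Payload 7.1 kg.
Tool frame: the origin (TCP) lies at the very end of the fingers, on their centre line; the grasp point (between the pads) lies 19 mm behind it; x points along the fingers, y is the direction in which the jaws open and shut, and the axes are right-handed (so a half turn about x gives the same grasp; the last joint's range is limited). The gripper opens to 88 mm and grips with 3 to 60 N. Pads are 20 mm wide; open, the fingers measure 115 mm over their backs; the gripper's body (75 mm by 178 mm) begins 61 mm behind the grasp point.
Start: joints at [-1.119, 0.423, 1.63, -0, 1.089, -0.019], TCP at [283.513, -556.978, 222.675] pointing down, gripper open.
Joint ranges: [-3, 3], [-0.9, 2.11], [0.09, 2.58], [-1.31, 4.45], [0.11, 2.69], [-2.54, 2.54]. Speed limits (rad/s): [2.39, 2.39, 3.01, 3.14, 3.14, 3.14].

## Interface

Orientations are given as a rotation vector (axis times angle).
In Python, from workcell import ctrl gives the robot as it stands. The module is installed in compiled form; this text tells all that it offers.
- The arm moves only by the tool carry_out, never from a script. Its argument "commands" is a list of rows, each a list of 6 numbers: the shift along the tool's x, y, z in m, then the turn, a rotation vector about the tool's x, y, z in degrees. In form: [[tx, ty, tz, rx, ry, rz], ...]. A call has 1 to 8 rows; each row shifts and turns the pose as measured when the row begins, along the tool's axes as they then stand; what a row does not reach is not made up. A row lasts 1/8 s, in which the tool goes at most 62.5 mm and 10.7 degrees, less where a joint would pass 70% of its speed; a pose out of reach is approached as far as the arm can. A call with a gripper value outside its range is refused whole. "grip" is the closure, from 0 (fully open) to 1 (shut), set as the call begins (left out, the last holds). The fingers move at their own pace and stop on an object; the grip force is fixed at half the most. Time passes only in rows, so rows that do not move let the fingers close. It gives the time, the measured TCP pose, the force and the opening at its end, in the units of the state.
- ctrl.get_obs(): the state, without advancing time (a new reading comes with each control period).
- ctrl.get_image(name): name is "side" or "top" or "wrist"; returns a dict with "pixels" (384x512x3 uint8, blue, green, red), "intrinsics" (3x3 intrinsics, pixels), "rvec" (rotation vector, rad) and "tvec" (3), from world to camera coordinates, as OpenCV has them. Camera axes: x right, y down, z forward; pixel columns grow to the right and rows downward; lengths in mm; the calibration is good to about 2 mm. A picture is of the moment at which its call begins. There is no depth.
- ctrl.close_job(): hands the job in, once; it reports no verdict.
The state is a dict: "t": time; "qpos": joint angles; "qvel": joint speeds; "joint_torque": joint torques, N m; "ee_pos": TCP position; "orientation": TCP orientation; "ft_force": force on the tool from outside, world axes, zero at the start; "moment": the same for the moment, N m; "width": finger opening in mm.
Only numpy, scipy, OpenCV 4.12 (cv2) and the standard library are available. Lean on these libraries where they do the work, as an engineer would, in place of code of your own. Each camera call takes 0.05 s, during which the arm holds its last target. There are 200 camera calls.

## Task

Shut the steel bread keeper: slide its clear lid fully home, hook the latch's wire loop behind the keeper on the lid, then press the red lever down over centre until its handle rests on the rubber foot under it and the latch is drawn tight. Use a light hand: feel for the lid's stop and the lever's rest and never press hard against them, leave everything else standing where it is, and let go at the end.

Things in the scene. Friction and masses are not known exactly. Their poses are not given: they have to be found in the camera images.
- bin: Stainless bread keeper fixed to the table: a box 240 (x) x 400 (y) x 100 mm tall, flat top. Origin at the centre of its underside, z up. y is the draw direction: the lid opens towards +y, the latch is on the deck of the -y half, on the middle line x = 0. Lid, keeper, loop and lever are centred on that line and move only in the bin's y-z plane.
- pivot (a point): Axis of the latch lever, at bin (0, -50, 120) mm: 20 mm above the deck. The axis runs along the bin's x.
- lid (a joint): Opening of the sliding lid in m: 0 = fully shut at a hard stop, grows to 0.08 as it slides along the bin's +y. It starts part open. It rubs with about 2 N and stays where it is left. The lid is a clear panel in a white frame, its top face 106 mm above the table.
- lid_bar: Black bar handle standing upright on the lid, 80 (x) x 14 (y) x 30 mm tall; origin at the centre of its foot on the lid's top face (bin (0, 120, 106) mm when shut). Axes as the bin's. Push its +y face towards -y to shut the lid. More than 30 N on it is too rough.
- keeper: Dark steel hook on the lid, 22 mm wide in x. Axes as the bin's; origin on the lid's top, below the wall face against which the loop's bar pulls; at bin (0, 10, 106) mm when shut. Wall: y -8 to 0, 22 mm tall. Lip: z 18 to 22, overhangs to y = +6. Foot plate: 5 mm thick, out to y = +32.
- keeper_top (a point): Top of the keeper, 22 mm above its origin. To hook: the bar passes over this top, comes down on the foot plate beyond keeper y = +10 mm, then slides back towards -y under the lip until it bears on the wall; its centre is then at keeper y about 4, z 9 to 14 mm.
- lever (a joint): Latch lever, rad: 0 = flat, pointing to the bin's -y; pi/2 = upright; up to 2.5 leaning to +y. Closed, it lies on its rest, between -0.12 and +0.12 (differs each time). Stiff pivot (0.11 N m): stays where left. Loop hooked and lid shut, it turns with only that friction down to about 1.2, then stretches the loop; load greatest near 0.6 (4 to 7 N at the handle's end); past centre below 0.17, but it does not drop onto the rest by itself.
- handle: The lever's red handle: a plate 26 mm wide (x), 6 mm thick, reaching from 18 to 62 mm from the pivot axis. Origin on the pivot axis; the plate lies along its own -y, and its own +z face is the one to press (up when closed). More than 30 N on it is too rough.
- rest: Small rest on the deck under the handle, at bin (0, -102, 100) mm, 52 mm from the pivot axis: a rubber foot, 14 mm across, on a screw. Origin at its underside. The foot's height is set differently each time: its top is 11 to 23 mm above the deck (17 would leave the lever at 0), so the handle must be felt to land on it.
- handle_tip (a point): Free end of the red handle, on its mid-plane, 62 mm from the pivot axis.
- loop_arm (a joint): Angle (rad) of the wire loop about its pin on the lever. The pin lies 18 mm from the lever's axis, on the handle's side, 0.13 rad below the handle's mid-plane (seen closed). The loop's slope above the bin's +y direction = this joint minus lever. Stiff pin (0.02 N m): stays where left.
- loop: Cross-bar of the wire loop. Bar 8 mm thick, 34 mm long along x, side wires at x = +-17 mm; origin at the bar's centre, 73 mm from the pin when relaxed; y points away from the pin, z to the loop's upper side. Sprung along y (2.6 N per mm); drawn tight it is stretched about 9 mm and pulls about 25 N. Over 80 N on the keeper would bend it.
- loop_bar (a point): Centre of the loop's cross-bar (the origin of loop).
- tab (a point): Centre of the orange rubber finger ball, 14 mm across, on a 7 mm stalk that rises from the bar's middle; the ball's centre is at (0, 22, 22) mm in the frame of loop. Pinch the ball across x from above; it can turn between the fingers.
- spice_jar: small amber spice jar with a green cap, 42 mm across, 58 mm tall, standing on the far rear corner of the bin's deck; loose bystander, origin at the centre of its underside. Leave alone.
- mug: white mug, 80 mm across, 85 mm tall; loose bystander, origin at the centre of its underside. Leave alone.
- loaf_tin: dark steel loaf tin 110 x 200 x 60 mm; loose bystander, origin at the centre of its underside. Leave alone.
- jam_jar: glass jam jar with a red cap, 70 mm across, 90 mm tall; loose bystander, origin at the centre of its underside. Leave alone.
- oil_bottle: green oil bottle, 60 mm across, 190 mm tall; loose bystander, origin at the centre of its underside. Leave alone.
- bowl: blue bowl, 150 mm across, 65 mm tall; loose bystander, origin at the centre of its underside. Leave alone.
- spatula: wooden-handled spatula lying on the table; loose bystander. Leave alone.

How it is judged:
By the outcome, as a careful person would: the job done as asked, in the order asked, and still so for the second after the job is handed in, with the robot touching nothing.
It also fails if it takes over 67 s, if anything falls off the work surface, if the arm or the gripper's body presses on something with over 40 N, if the wrist force passes 120 N, or if a joint passes its speed limit or range.

## Working session

There is one attempt and no reset: what is moved stays moved. The work goes in short steps, Python scripts to look and compute and a tool call to move; the robot and the scene stay as the last step left them, time stands still between calls to the robot, and variables do not carry over. Pictures are saved under pics/ and viewed, about 8 in all and at most 12, crops included, and the job is handed in when it is done.

Besides the shell and the picture viewer there is one more tool, called after "Request:" as a command line: name --pt "numbers of a row" for each row, then --argument value for the rest. carry_out: Moves the arm, as the interface text tells. Its arguments: {"type":"object","properties":{"commands":{"type":"array"},"grip":{"type":"number"}},"required":["commands"]}

```bash
mkdir -p pics; ls; python3 - <<'E'
from workcell import ctrl
import cv2,numpy as np,pickle
o=ctrl.get_obs(); print(o)
d={}
for n in ("side","top"):
    im=ctrl.get_image(n); d[n]=im; cv2.imwrite(f"pics/{n}0.png",im["pixels"]); print(n,im["intrinsics"],im["rvec"],im["tvec"])
pickle.dump(d,open("cam0.pkl","wb"))
a=d["top"]["pixels"];b=d["side"]["pixels"]
E
```

```text
pics
{'t': 0.0, 'qpos': array([-1.11903108e+00,  4.23856459e-01,  1.63071842e+00,  5.08280440e-05,
        1.08857340e+00, -1.90146087e-02]), 'qvel': array([-2.19119925e-03,  1.53461188e-03,  9.15574773e-05, -7.36511137e-05,
        2.79998506e-04,  6.95758446e-04]), 'joint_torque': array([-2.07413097e-03, -5.44626546e+01, -2.73672295e+01,  6.42375718e-02,
        2.26175511e-02, -1.43411758e-04]), 'ee_pos': array([ 283.26687399, -556.48280387,  221.88077384]), 'orientation': array([ 1.95948157,  0.47154064, -1.96006605]), 'ft_force': array([-0.42404981,  0.71831509, -0.11387053]), 'moment': array([-0.02401587,  0.02842123, -0.00544616]), 'width': 87.83659394254165}
side [[464.84303423   0.         256.76028955]
 [  0.         464.84303423 185.40138175]
 [  0.           0.           1.        ]] [ 0.89586341 -2.53999767  1.06074579] [ 411.22009126  296.88589987 1246.93097766]
top [[482.50106361   0.         258.50147519]
 [  0.         482.50106361 188.99146346]
 [  0.           0.           1.        ]] [ 2.15104807 -2.12775379  0.17118421] [  18.03370404  538.10592781 1526.95396916]
```

View pics/top0.png

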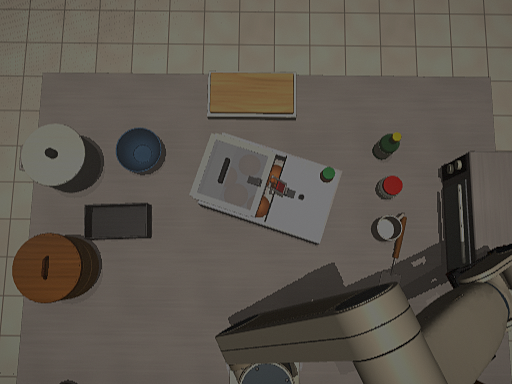

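View pics/side0.png

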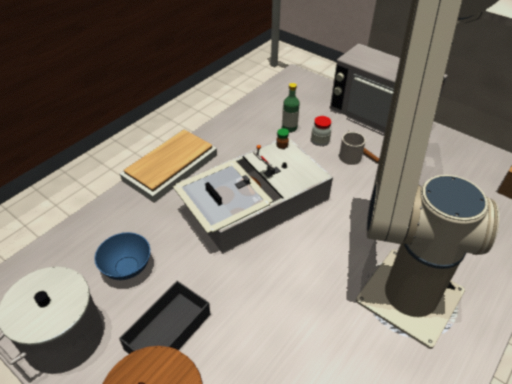

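The top view shows the bin tilted: bar at (224,170), keeper (254,181), lever/loop (275-293,187), rest (301,197), and the bin's -y end corners near (341,171) and (320,243). In the side view, the bar is at (213,192) and the orange ball at about (259,148).

```bash
python3 - <<'E'
import cv2,numpy as np,pickle
d=pickle.load(open("cam0.pkl","rb"))
def crop(n,x0,y0,w,h,s):
    p=d[n]["pixels"][y0:y0+h,x0:x0+w]; p=cv2.resize(p,None,fx=s,fy=s,interpolation=cv2.INTER_CUBIC)
    return cv2.convertScaleAbs(p,alpha=1.5 if n=="top" else 1.2,beta=10)
a=crop("top",185,125,160,75+45,5)[:, :800]
cv2.imwrite("pics/c_top.png",a)
b=crop("side",170,120,170,125,4.7)[:,:799]
cv2.imwrite("pics/c_side.png",b)
E
```

```text
(no output)
```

View pics/c_top.png

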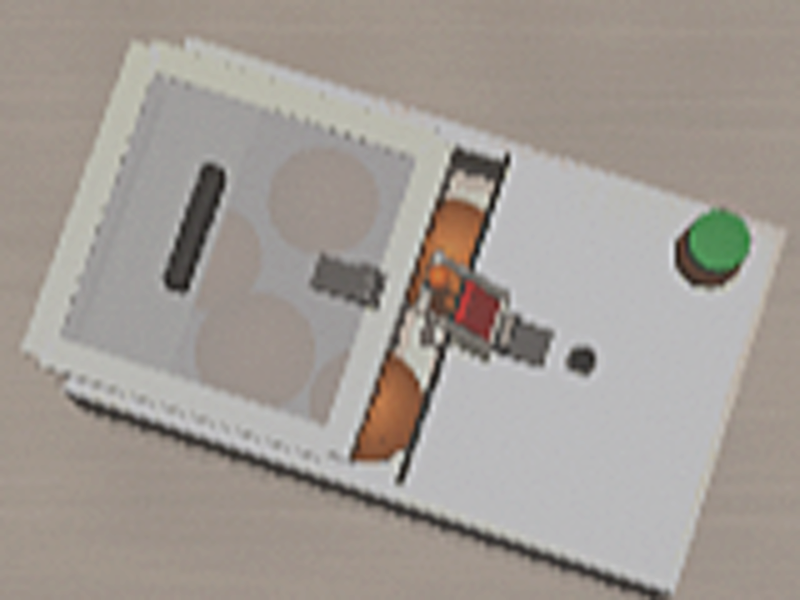

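View pics/c_side.png

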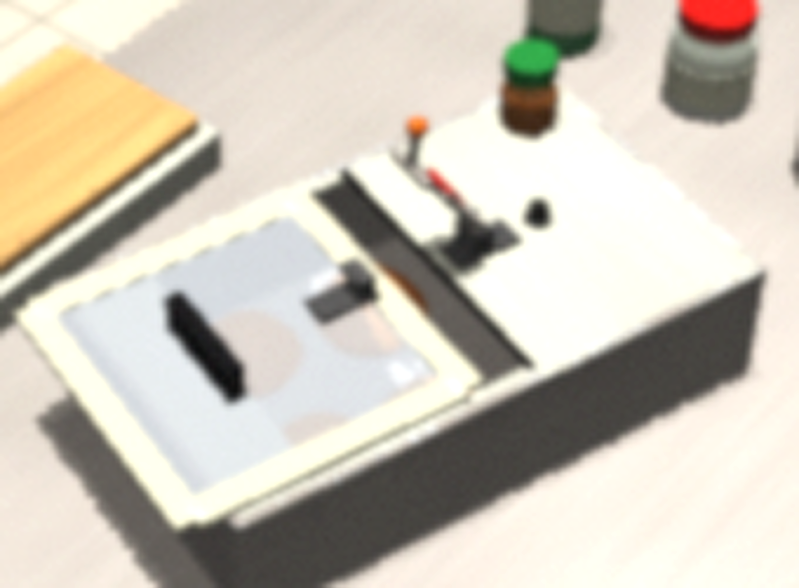

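```bash
cat > h.py <<'E'
import cv2,numpy as np
from workcell import ctrl
def proj(im,P): return cv2.projectPoints(np.float64(P).reshape(-1,1,3),np.float64(im["rvec"]),np.float64(im["tvec"]),im["intrinsics"],None)[0][:,0]
def world(b,P):  # b=x,y,yaw ; P in bin mm
    c,s=np.cos(b[2]),np.sin(b[2]); P=np.float64(P).reshape(-1,3)
    return np.c_[b[0]+c*P[:,0]-s*P[:,1], b[1]+s*P[:,0]+c*P[:,1], P[:,2]]
def lever(th,s,ext=73):  # bin y,z of tip, pin, bar, tab
    pv=np.array([-50,120.]); f=lambda a:np.array([-np.cos(a),np.sin(a)])
    pin=pv+18*f(th-.13); y=np.array([np.cos(s),np.sin(s)]); z=np.array([-y[1],y[0]])
    bar=pin+ext*y; return dict(tip=pv+62*f(th),pin=pin,bar=bar,tab=bar+22*y+22*z,pl18=pv+18*f(th))
def p3(a): return [0,a[0],a[1]]
E
python3 - <<'E'
from h import *
import pickle
from scipy.optimize import least_squares
d=pickle.load(open("cam0.pkl","rb"))
T=lambda q:(np.array(q)+.5)/5-.5+[185,125]; S=lambda q:(np.array(q)+.5)/4.7-.5+[170,120]
def pts(v):
    L=lever(v[4],v[5]); h=v[6]; o=v[3]
    top=[([120*1,-200,100],(786,232)),([-120,-200,100],(672,595)),([0,-102,100+h],(581,360)),([0,120+o,136],(199,227)),(p3(L["tab"]),(437,275)),([0,10+o+32,111],(315,273)),([0,10+o-8,128],(377,290))]
    side=[([-120,-200,100],(763,272)),([-120,200,100],(238,522)),([0,-102,100+h],(538,205)),([0,120+o,136],(208,337)),(p3(L["tab"]),(417,125)),(p3(L["tip"]),(430,171)),([0,10+o-8,128],(358,270))]
    return top,side
def res(v,full=False):
    top,side=pts(v); b=v[:3]
    r=np.r_[proj(d["top"],world(b,[p for p,_ in top]))-T([q for _,q in top]),proj(d["side"],world(b,[p for p,_ in side]))-S([q for _,q in side])]
    return r if full else r.ravel()
best=None
for yaw in np.arange(-3,3.2,.5):
  for th in (1.2,2.0):
    r=least_squares(res,[600,0,yaw,.04*1000,th,.5,17],loss="soft_l1",x_scale=[100,100,.5,20,.5,.5,5])
    if best is None or r.cost<best.cost: best=r
v=best.x; print(v.round(3),best.cost); print(res(v,True).round(1)); np.save("v.npy",v)
L=lever(v[4],v[5]); print({k:x.round(1) for k,x in L.items()})
print("bar top world",world(v,[0,120+v[3],136]),"tab",world(v,p3(L["tab"])), "tip",world(v,p3(L["tip"])))
E
```

```text
[ 5.36598e+02 -1.05450e+01 -3.10000e-01  2.96400e+01  2.06600e+00
  9.35000e-01  1.50940e+01] 7.494879500091229
[[-0.2 -0.3]
 [ 0.1 -0.3]
 [ 0.2 -0.5]
 [-0.8 -0.4]
 [ 0.2  0.4]
 [ 0.2 -0.3]
 [-0.  -0.6]
 [ 0.6 -0.2]
 [-0.3  2.1]
 [-0.1  0.1]
 [-0.6 -1.2]
 [ 0.1  0.7]
 [ 1.6  2.5]
 [ 2.1 -0.5]]
{'tip': array([-20.6, 174.6]), 'pin': array([-43.6, 136.8]), 'bar': array([ -0.3, 195.6]), 'tab': array([ -4.9, 226.3]), 'pl18': array([-41.5, 135.8])}
bar top world [[582.18272828 131.98254572 136.        ]] tab [[535.10455348 -15.21432742 226.3317542 ]] tip [[530.33744882 -30.11938486 174.55949333]]
```

```bash
cat >> h.py <<'E'
from scipy.spatial.transform import Rotation as R
def Rgoal(b,flip=1):  # tool x down, tool y along +-bin x
    c,s=np.cos(b[2]),np.sin(b[2]); x=np.array([0,0,-1.]); y=flip*np.array([c,s,0]); return R.from_matrix(np.c_[x,y,np.cross(x,y)])
def tobin(b,p): 
    c,s=np.cos(b[2]),np.sin(b[2]); d=np.array(p)-[b[0],b[1],0]; return np.array([c*d[0]+s*d[1],-s*d[0]+c*d[1],p[2]])
def delta(b,Pbin,flip=1):
    o=ctrl.get_obs(); Rc=R.from_rotvec(o["orientation"]); w=world(b,Pbin)[0]
    print("t",round(o["t"],2),"bin now",tobin(b,o["ee_pos"]).round(1),"goal world",w.round(1),"F",o["ft_force"].round(1),"w",round(o["width"],1))
    print(" tool shift mm",Rc.inv().apply(w-o["ee_pos"]).round(1),"turn deg",np.degrees((Rc.inv()*Rgoal(b,flip)).as_rotvec()).round(2))
    return Rc
E
python3 - <<'E'
from h import *
v=np.load("v.npy")
for f in (1,-1): Rc=delta(v,[0,178,330],f)
print(Rc.as_matrix().round(2)); print(ctrl.get_obs()["qpos"][5])
E
```

```text
t 0.1 bin now [ -74.9 -597.2  222. ] goal world [590.8 159.  330. ] F [-0.4  0.1 -0.7] w 88.0
 tool shift mm [-107.3 -498.4 -598.6] turn deg [-4.529e+01 -3.000e-02  8.000e-02]
t 0.1 bin now [ -74.9 -597.2  222. ] goal world [590.8 159.  330. ] F [-0.4  0.1 -0.7] w 88.0
 tool shift mm [-107.3 -498.4 -598.6] turn deg [1.3471e+02 9.0000e-02 4.0000e-02]
[[-0.    0.45 -0.89]
 [ 0.   -0.89 -0.45]
 [-1.   -0.   -0.  ]]
-0.01899898434199336
```

Request:
carry_out --pt "-0.055 0 0 0 0 0" --pt "-0.055 0 0 0 0 0" --pt "0 -0.038 -0.046 0 0 0" --pt "0 -0.038 -0.046 0 0 0" --pt "0 -0.038 -0.046 0 0 0" --pt "0 -0.038 -0.046 0 0 0" --pt "0 -0.038 -0.046 0 0 0" --pt "0 -0.038 -0.046 0 0 0" --grip 1.0

```text
t: 1.1
ee_pos: [428.0, -221.5, 333.7]
orientation: [1.966, 0.469, -1.966]
ft_force: [0.9, -0.7, 1.1]
width: 11.2
```

Request:
carry_out --pt "0 -0.038 -0.046 0 0 0" --pt "0 -0.038 -0.046 0 0 0" --pt "0 -0.038 -0.046 0 0 0" --pt "0 -0.038 -0.046 0 0 0" --pt "0 -0.038 -0.046 0 0 0" --pt "0 -0.038 -0.046 0 0 0" --pt "0 0 0 -9 0 0" --pt "0 0 0 -9 0 0"

```text
t: 2.1
ee_pos: [575.6, 122.4, 332.8]
orientation: [1.756, 0.74, -1.76]
ft_force: [0.8, 0.1, 0.3]
width: 0.4
```

Request:
carry_out --pt "0 0 0 -9 0 0" --pt "0 0 0 -9 0 0" --pt "0 0 0 -9 0 0"

```text
t: 2.48
ee_pos: [574.7, 123.0, 331.1]
orientation: [1.418, 1.066, -1.425]
ft_force: [0.7, 0.2, 0.1]
width: 0.3
```

```bash
python3 - <<'E'
from h import *
v=np.load("v.npy"); delta(v,[0,180,250]); print(ctrl.get_obs()["qpos"].round(2))
im=ctrl.get_image("wrist"); print(im["tvec"],im["rvec"]); import pickle; pickle.dump(im,open("w0.pkl","wb"))
cv2.imwrite("pics/w0.png",im["pixels"])
E
```

```text
t 2.48 bin now [ -4.4 138.8 331.1] goal world [591.4 160.9 250. ] F [0.7 0.2 0.1] w 0.3
 tool shift mm [ 81.1   5.9 -40.9] turn deg [ 1.1  -0.1   0.48]
[0.19 0.27 1.6  0.01 1.28 0.48]
[-512.96636572  215.44205484  568.89655737] [-2.86201615  0.41687263  0.06436084]
```

View pics/w0.png

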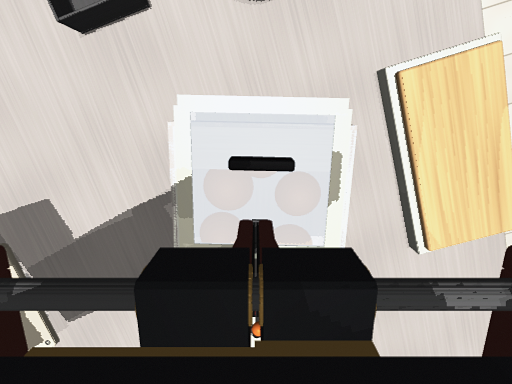

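The wrist view shows the black bar spanning (229,163) to (294,164) and the orange ball just visible at (257,330) between the fingers. I'll check the model's projections against these.

```bash
python3 - <<'E'
from h import *
import pickle
v=np.load("v.npy"); im=pickle.load(open("w0.pkl","rb")); o=v[3]
L=lever(v[4],v[5])
print(proj(im,world(v,[[40,127+o,136],[-40,127+o,136],[40,113+o,136],[-40,113+o,136],[0,120+o,136],p3(L["tab"])])).round(1))
g=im["pixels"].mean(2); m=g[150:178,215:310]<60; ys,xs=np.nonzero(m); print("bar px",xs.min()+215,xs.max()+215,ys.min()+150,ys.max()+150, xs.mean()+215,ys.mean()+150)
E
```

```text
[[294.3 160.4]
 [226.7 159. ]
 [293.7 172.1]
 [226.7 170.7]
 [260.3 165.6]
 [257.5 328.7]]
bar px 229 293 157 170 261.0735981308411 163.4894859813084
```

Request:
carry_out --pt "0 0.006 -0.046 1 0 0" --pt "0.055 0 0 0 0 0" --pt "0.055 0 0 0 0 0" --pt "0.055 0 0 0 0 0" --pt "0.04 0 0 0 0 0" --pt "0 0 0 0 0 0"

```text
t: 3.28
ee_pos: [592.9, 167.7, 120.7]
orientation: [1.439, 1.049, -1.443]
ft_force: [-0.7, -0.0, 0.7]
width: 0.6
```

```bash
python3 - <<'E'
from h import *
v=np.load("v.npy"); delta(v,[0,170,116])
E
```

```text
t 3.27 bin now [ -0.6 187.  120.7] goal world [588.4 151.4 116. ] F [-0.7 -0.   0.7] w 0.6
 tool shift mm [ 4.6  0.8 17. ] turn deg [-0.45 -0.13  0.41]
```

Request:
carry_out --pt "0.004 0 0.006 0 0 0" --pt "0 0 0.006 0 0 0" --pt "0 0 0.006 0 0 0" --pt "0 0 0.006 0 0 0" --pt "0 0 0.005 0 0 0"

```text
t: 3.9
ee_pos: [586.9, 139.6, 122.4]
orientation: [1.448, 1.045, -1.436]
ft_force: [0.8, 1.8, -3.3]
width: 0.8
```

```bash
python3 - <<'E'
from h import *
v=np.load("v.npy"); delta(v,[0,140,116])
E
```

```text
t 3.9 bin now [  2.2 158.3 122.4] goal world [579.2 122.8 116. ] F [ 0.8  1.8 -3.3] w 0.8
 tool shift mm [ 6.3 -2.  18.4] turn deg [-0.59 -0.45 -0.04]
```

Request:
carry_out --pt "0.002 0 0.004 0 0 0" --pt "0 0 0.004 0 0 0" --pt "0 0 0.003 0 0 0"

```text
t: 4.28
ee_pos: [583.9, 128.6, 120.9]
orientation: [1.449, 1.044, -1.434]
ft_force: [-0.5, 1.9, -0.5]
width: 0.4
```

Request:
carry_out --pt "0 0 0.002 0 0 0" --pt "0 0 0.002 0 0 0"

```text
t: 4.53
ee_pos: [582.6, 124.6, 120.9]
orientation: [1.449, 1.044, -1.434]
ft_force: [0.7, 2.1, 1.3]
width: 0.8
```

```bash
python3 - <<'E'
from h import *
v=np.load("v.npy"); delta(v,[0,137,118])
E
```

```text
t 4.53 bin now [  2.6 142.8 120.9] goal world [578.3 119.9 118. ] F [0.7 2.1 1.3] w 0.8
 tool shift mm [ 2.9 -2.6  5.8] turn deg [-0.6  -0.52 -0.12]
```

Request:
carry_out --pt "0 0 0.0015 0 0 0" --pt "0 0 0.0015 0 0 0"

```text
t: 4.78
ee_pos: [581.7, 121.7, 120.9]
orientation: [1.45, 1.044, -1.434]
ft_force: [0.2, 2.4, 0.7]
width: 0.3
```

Request:
carry_out --pt "0 0 0.001 0 0 0" --pt "0 0 0.001 0 0 0"

```text
t: 5.03
ee_pos: [581.0, 119.7, 120.9]
orientation: [1.449, 1.044, -1.434]
ft_force: [0.6, 1.8, 0.5]
width: 0.4
```

Request:
carry_out --pt "0 0 0.001 0 0 0"

```text
t: 5.15
ee_pos: [580.7, 118.7, 120.9]
orientation: [1.449, 1.044, -1.434]
ft_force: [0.2, 2.2, 0.1]
width: 0.3
```

Request:
carry_out --pt "0 0 0.001 0 0 0"

```text
t: 5.28
ee_pos: [580.7, 118.6, 121.0]
orientation: [1.452, 1.045, -1.433]
ft_force: [1.6, 9.8, -0.8]
width: 0.8
```

The lid's stop is felt: the force jumped from 2 N to 10 N at bin y of about 137, as predicted. Now I'll back off, go up and approach the ball.

Request:
carry_out --pt "0 0 -0.012 0 0 0" --pt "-0.06 0 0 0 0 0" --pt "-0.06 0 0 0 0 0" --pt "-0.06 0 0 0 0 0" --pt "0 0 0.05 0 0 0" --pt "0 -0.002 0.05 0 0 0" --pt "0 0 0 0 0 0" --grip 0.45

```text
t: 6.15
ee_pos: [549.8, 33.1, 305.3]
orientation: [1.443, 1.043, -1.436]
ft_force: [-0.5, 1.2, -0.6]
width: 48.1
```

```bash
python3 - <<'E'
from h import *
import pickle
v=np.load("v.npy"); v[3]=0
delta(v,[0,-5,280]); L=lever(v[4],v[5]); tab=p3(L["tab"])
ims={n:ctrl.get_image(n) for n in("wrist","side","top")}; pickle.dump(ims,open("w1.pkl","wb"))
for n,im in ims.items():
    print(n,"pred tab",proj(im,world(v,tab)).round(1),"bar",proj(im,world(v,[0,120,136])).round(1))
    hsv=cv2.cvtColor(im["pixels"],cv2.COLOR_BGR2HSV); m=((hsv[...,0]<18)&(hsv[...,1]>170)&(hsv[...,2]>70)).astype(np.uint8)
    k,l,s,c=cv2.connectedComponentsWithStats(m)
    print([(c[i].round(1).tolist(),int(s[i,4])) for i in range(1,k) if s[i,4]>8 and np.linalg.norm(c[i]-proj(im,world(v,tab))[0])<60])
cv2.imwrite("pics/w1.png",ims["wrist"]["pixels"])
s=cv2.resize(ims["side"]["pixels"][110:210,180:320],None,fx=5,fy=5,interpolation=cv2.INTER_CUBIC); cv2.imwrite("pics/s1.png",s)
E
```

```text
t 6.15 bin now [ -0.7  45.6 305.3] goal world [535.1 -15.3 280. ] F [-0.5  1.2 -0.6] w 48.1
 tool shift mm [25.1  1.1 50.7] turn deg [-0.46 -0.21 -0.06]
wrist pred tab [[256.2 257. ]] bar [[255.  109.8]]
[([256.7, 255.1], 261)]
side pred tab [[258.4 146.9]] bar [[222.2 186.1]]
[([282.0, 141.0], 33)]
top pred tab [[272.2 180. ]] bar [[232.7 172.6]]
[]
```

View pics/w1.png

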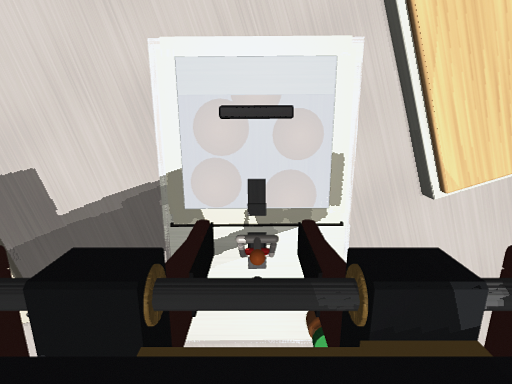

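The wrist view shows the lid shut, the bar at (256,111) and the ball at (257,255) between the open fingers. This agrees with the model to about 1 mm. Now I'll descend onto the ball.

Request:
carry_out --pt "0 0.001 0.05 -0.5 0 0" --pt "0 0 0 0 0 0" --pt "0.045 0 0 0 0 0" --pt "0.035 0 0 0 0 0" --pt "0.01 0 0 0 0 0" --pt "0 0 0 0 0 0"

```text
t: 7.05
ee_pos: [540.6, -5.5, 212.0]
orientation: [1.432, 1.055, -1.421]
ft_force: [0.1, -0.7, 0.3]
width: 48.0
```

```bash
python3 - <<'E'
from h import *
v=np.load("v.npy"); delta(v,[0,-5,214])
im=ctrl.get_image("wrist"); cv2.imwrite("pics/w2.png",im["pixels"][150:384,100:420])
hsv=cv2.cvtColor(im["pixels"],cv2.COLOR_BGR2HSV); m=((hsv[...,0]<18)&(hsv[...,1]>170)&(hsv[...,2]>70)).astype(np.uint8)
k,l,s,c=cv2.connectedComponentsWithStats(m); print([(c[i].round(1).tolist(),int(s[i,4])) for i in range(1,k) if s[i,4]>30])
print(proj(im,world(v,[[0,-5,226],[0,-5,216],[0,5,226]])).round(1))
E
```

```text
t 7.05 bin now [  2.3   6.  212. ] goal world [535.1 -15.3 214. ] F [ 0.1 -0.7  0.3] w 48.0
 tool shift mm [-2.1 -2.4 11. ] turn deg [ 0.61 -0.36 -0.08]
[([251.7, 264.1], 625)]
[[250.6 267.6]
 [250.8 259.1]
 [250.7 250.4]]
```

Request:
carry_out --pt "-0.001 -0.002 0.009 0 0 0" --pt "0 0 0 0 0 0"

```text
t: 7.35
ee_pos: [537.5, -13.8, 215.7]
orientation: [1.434, 1.053, -1.417]
ft_force: [0.1, 0.3, -0.0]
width: 48.2
```

```bash
python3 - <<'E'
from h import *
v=np.load("v.npy"); delta(v,[0,-3,214])
E
```

```text
t 7.35 bin now [  1.8  -2.8 215.7] goal world [535.7 -13.4 214. ] F [ 0.1  0.3 -0. ] w 48.2
 tool shift mm [ 1.7 -1.8  0.2] turn deg [ 0.64 -0.42 -0.33]
```

Request:
carry_out --pt "0.001 -0.002 0 0 0 0" --pt "0 0 0 0 0 0" --pt "0 0 0 0 0 0" --pt "0 0 0 0 0 0" --pt "0 0 0 0 0 0" --grip 1.0

```text
t: 7.98
ee_pos: [536.0, -13.5, 216.0]
orientation: [1.436, 1.05, -1.416]
ft_force: [-0.3, -0.1, 0.6]
width: 12.3
```

```bash
python3 - <<'E'
from h import *
from scipy.optimize import fsolve
v=np.load("v.npy"); delta(v,[0,-3,214])
o=ctrl.get_obs(); tcp=tobin(v,o["ee_pos"])[1:]
t0=lever(v[4],v[5])["tab"]; print("tab model",t0,"offset tcp",tcp-t0)
prev=t0
print("arc, theta fixed")
for s in np.r_[np.arange(.935,-.31,-.1),-.31]:
    L=lever(v[4],s); print(round(s,2),"tab",L["tab"].round(1),"d",(L["tab"]-prev).round(1),"bar",L["bar"].round(1)); prev=L["tab"]
print("drag: bar z 115, y to 14")
for y in np.arange(26,12,-2.):
    f=lambda q:lever(*q)["bar"]-[y,115]; q=fsolve(f,[2.0 if y>20 else 1.5,-.3]); L=lever(*q); print(y,q.round(2),"tab",L["tab"].round(1),"d",(L["tab"]-prev).round(1)); prev=L["tab"]
E
```

```text
t 7.97 bin now [  0.4  -3.  216. ] goal world [535.7 -13.4 214. ] F [-0.3 -0.1  0.6] w 12.3
 tool shift mm [ 2.  -0.4  0. ] turn deg [ 0.59 -0.46 -0.47]
tab model [ -4.90185833 226.3317542 ] offset tcp [  1.90120136 -10.3070746 ]
arc, theta fixed
0.94 tab [ -4.9 226.3] d [ 0. -0.] bar [ -0.2 195.6]
0.84 tab [  3.9 222. ] d [ 8.7 -4.3] bar [  5.4 190.9]
0.74 tab [ 12.1 216.8] d [ 8.3 -5.2] bar [ 10.6 185.8]
0.64 tab [ 19.9 210.9] d [ 7.7 -6. ] bar [ 15.2 180.1]
0.54 tab [ 26.9 204.2] d [ 7.1 -6.7] bar [ 19.2 174. ]
0.44 tab [ 33.3 196.8] d [ 6.4 -7.4] bar [ 22.6 167.6]
0.34 tab [ 38.9 188.8] d [ 5.6 -8. ] bar [ 25.4 160.8]
0.24 tab [ 43.7 180.3] d [ 4.8 -8.5] bar [ 27.4 153.8]
0.14 tab [ 47.6 171.4] d [ 3.9 -8.9] bar [ 28.8 146.6]
0.04 tab [ 50.6 162.1] d [ 3.  -9.3] bar [ 29.4 139.4]
-0.06 tab [ 52.7 152.6] d [ 2.1 -9.5] bar [ 29.3 132.1]
-0.16 tab [ 53.7 142.9] d [ 1.1 -9.7] bar [ 28.4 124.8]
-0.26 tab [ 53.9 133.2] d [ 0.1 -9.7] bar [ 26.9 117.7]
-0.31 tab [ 53.6 128.8] d [-0.3 -4.4] bar [ 25.9 114.5]
drag: bar z 115, y to 14
26.0 [ 2.06 -0.3 ] tab [ 53.6 129.4] d [-0.   0.6]
24.0 [ 1.96 -0.31] tab [ 51.7 129.2] d [-1.9 -0.2]
22.0 [ 1.85 -0.32] tab [ 49.8 129. ] d [-1.9 -0.2]
20.0 [ 1.74 -0.32] tab [ 47.8 129. ] d [-2.  -0.1]
18.0 [ 1.63 -0.32] tab [ 45.8 129. ] d [-2.  0.]
16.0 [ 1.51 -0.32] tab [ 43.7 129.1] d [-2.1  0.1]
14.0 [ 1.39 -0.31] tab [ 41.6 129.3] d [-2.1  0.2]
```

Request:
carry_out --pt "0.0043 0 -0.0087 0 0 0" --pt "0.0052 0 -0.0083 0 0 0" --pt "0.006 0 -0.0077 0 0 0" --pt "0.0067 0 -0.0071 0 0 0"

```text
t: 8.48
ee_pos: [545.9, 18.1, 192.3]
orientation: [1.434, 1.05, -1.417]
ft_force: [0.0, -2.9, -1.0]
width: 11.9
```

```bash
python3 - <<'E'
from h import *
v=np.load("v.npy"); delta(v,[0,28.8,193.9])
E
```

```text
t 8.47 bin now [1.000e-01 3.010e+01 1.923e+02] goal world [545.4  16.9 193.9] F [ 0.  -2.9 -1. ] w 11.9
 tool shift mm [-1.6 -0.1  1.3] turn deg [ 0.6  -0.36 -0.45]
```

Request:
carry_out --pt "0.006 0 -0.004 0 0 0" --pt "0.008 0 -0.005 0 0 0" --pt "0.0083 0 -0.0045 0 0 0" --pt "0.0088 0 -0.0038 0 0 0"

```text
t: 8.98
ee_pos: [551.8, 36.1, 159.1]
orientation: [1.433, 1.05, -1.417]
ft_force: [-0.5, -2.4, 0.3]
width: 11.8
```

```bash
python3 - <<'E'
from h import *
v=np.load("v.npy"); delta(v,[0,48,161])
E
```

```text
t 8.97 bin now [  0.2  49.1 159.1] goal world [551.2  35.2 161. ] F [-0.5 -2.4  0.3] w 11.8
 tool shift mm [-1.9 -0.2  1.1] turn deg [ 0.63 -0.34 -0.45]
```

Request:
carry_out --pt "0.009 0 -0.0022 0 0 0" --pt "0.009 0 -0.0015 0 0 0" --pt "0.008 0 -0.0008 0 0 0" --pt "0 0 0 0 0 0"

```text
t: 9.48
ee_pos: [553.0, 40.6, 130.4]
orientation: [1.432, 1.05, -1.418]
ft_force: [-0.3, -3.0, 0.8]
width: 12.1
```

```bash
python3 - <<'E'
from h import *
v=np.load("v.npy"); delta(v,[0,54,119])
im=ctrl.get_image("side"); cv2.imwrite("pics/s3.png",cv2.resize(im["pixels"][120:220,170:320],None,fx=5,fy=5,interpolation=cv2.INTER_CUBIC))
E
```

```text
t 9.47 bin now [  0.   53.7 130.4] goal world [553.   40.9 119. ] F [-0.3 -3.   0.8] w 12.1
 tool shift mm [11.4 -0.1 -0.3] turn deg [ 0.63 -0.3  -0.38]
```

View pics/s3.png

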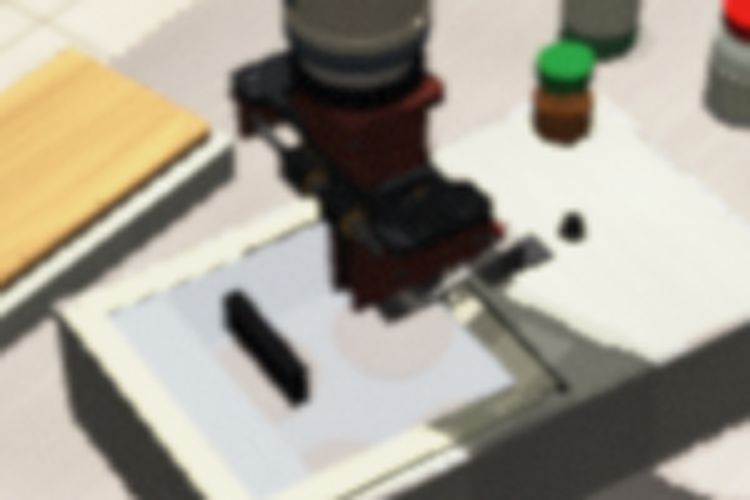

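The side view shows the gripper holding the loop down over the lid, hiding the keeper, with the deck around it untouched. I'll keep lowering by feel.

Request:
carry_out --pt "0.003 0 0 0 0 0" --pt "0.003 0 0 0 0 0"

```text
t: 9.78
ee_pos: [553.7, 40.9, 125.9]
orientation: [1.434, 1.05, -1.417]
ft_force: [-6.0, -1.0, 24.1]
width: 11.9
```

Request:
carry_out --pt "0.002 0 0 0 0 0"

```text
t: 9.9
ee_pos: [553.9, 41.0, 125.7]
orientation: [1.435, 1.05, -1.417]
ft_force: [-9.4, -3.5, 26.4]
width: 12.1
```

Request:
carry_out --pt "0.0015 0 0 0 0 0"

```text
t: 10.02
ee_pos: [553.8, 41.0, 126.1]
orientation: [1.435, 1.05, -1.417]
ft_force: [-6.9, -5.4, 18.5]
width: 11.5
```

Request:
carry_out --pt "0.0015 0 0 0 0 0"

```text
t: 10.15
ee_pos: [553.7, 40.9, 126.2]
orientation: [1.435, 1.049, -1.417]
ft_force: [-5.9, -3.9, 15.9]
width: 12.0
```

Request:
carry_out --pt "-0.002 0 0 0 0 0" --pt "0 0 0 0 0 0"

```text
t: 10.4
ee_pos: [553.4, 40.8, 128.9]
orientation: [1.436, 1.049, -1.416]
ft_force: [-2.1, -3.4, 1.3]
width: 11.7
```

```bash
python3 - <<'E'
from h import *
v=np.load("v.npy"); delta(v,[0,54,126])
im=ctrl.get_image("wrist")
print(proj(im,world(v,[[0,54,136],[0,54,132],[17,26,115],[-17,26,115],[11,16,128],[-11,16,128],[11,42,111],[-11,42,111],[0,120,136]])).round(0))
a=cv2.resize(im["pixels"][130:330,150:360],None,fx=3,fy=3,interpolation=cv2.INTER_CUBIC)
cv2.imwrite("pics/w4.png",a[:600])
E
```

```text
t 10.4 bin now [  0.4  54.1 128.9] goal world [553.   40.9 126. ] F [-2.1 -3.4  1.3] w 11.7
 tool shift mm [ 2.9 -0.4  0.1] turn deg [ 0.55 -0.41 -0.49]
[[254. 244.]
 [254. 241.]
 [280. 271.]
 [227. 271.]
 [272. 296.]
 [236. 296.]
 [271. 245.]
 [237. 245.]
 [256. 120.]]
```

View pics/w4.png

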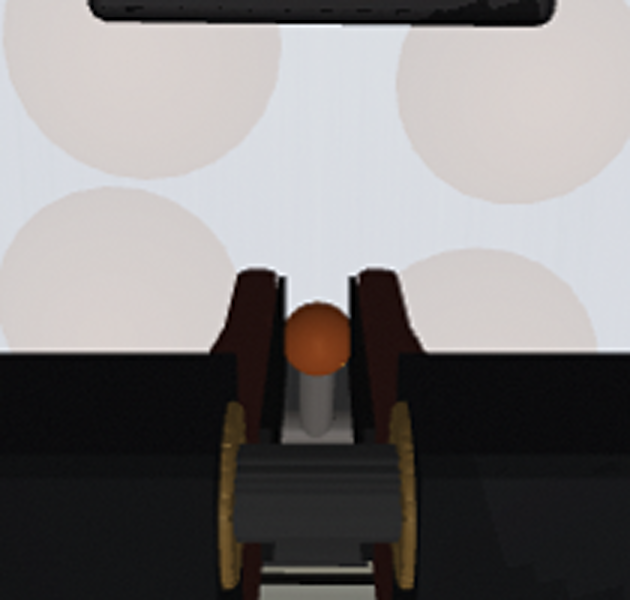

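The wrist view shows the ball held at (256,243), and its stalk running down to the bar at about (256,272), where the foot plate should be. So contact at TCP z of 126 was the bar on the foot plate. Now I'll drag towards -y under the lip.

Request:
carry_out --pt "0.0015 0 0.002 0 0 0" --pt "0 0 0.002 0 0 0"

```text
t: 10.7
ee_pos: [553.6, 39.6, 127.2]
orientation: [1.442, 1.05, -1.414]
ft_force: [1.4, 7.9, 1.7]
width: 12.2
```

Request:
carry_out --pt "0 0 0.002 0 0 0" --pt "0 0 0.002 0 0 0"

```text
t: 10.95
ee_pos: [553.8, 39.6, 127.2]
orientation: [1.449, 1.053, -1.411]
ft_force: [1.1, 8.3, 1.7]
width: 12.0
```

```bash
python3 - <<'E'
from h import *
v=np.load("v.npy"); delta(v,[0,42,127])
E
```

```text
t 10.95 bin now [  1.1  53.  127.2] goal world [549.4  29.5 127. ] F [1.1 8.3 1.7] w 12.0
 tool shift mm [-0.1 -1.1 11. ] turn deg [ 0.32 -1.11 -0.6 ]
```

Request:
carry_out --pt "0 0 0.004 0 -0.5 0"

```text
t: 11.08
ee_pos: [553.4, 37.8, 127.1]
orientation: [1.446, 1.049, -1.414]
ft_force: [1.3, 9.6, 0.8]
width: 11.9
```

Request:
carry_out --pt "0 0 0.004 0 -0.5 0"

```text
t: 11.2
ee_pos: [552.8, 36.0, 127.0]
orientation: [1.442, 1.044, -1.418]
ft_force: [0.9, 9.3, 0.9]
width: 12.1
```

```bash
python3 - <<'E'
from h import *
v=np.load("v.npy"); delta(v,[0,42,127])
E
```

```text
t 11.2 bin now [  1.3  49.3 127. ] goal world [549.4  29.5 127. ] F [0.9 9.3 0.9] w 12.1
 tool shift mm [-0.1 -1.3  7.3] turn deg [ 0.21 -0.5  -0.65]
```

Request:
carry_out --pt "0 0 0.004 0 -0.3 0" --pt "0 0 0.004 0 0 0"

```text
t: 11.45
ee_pos: [551.7, 32.4, 126.7]
orientation: [1.445, 1.044, -1.417]
ft_force: [1.0, 9.5, 1.8]
width: 12.0
```

Request:
carry_out --pt "0 0 0.004 0 -0.3 0"

```text
t: 11.58
ee_pos: [551.3, 30.7, 126.7]
orientation: [1.444, 1.042, -1.419]
ft_force: [0.2, 10.7, 3.2]
width: 12.2
```

```bash
python3 - <<'E'
from h import *
v=np.load("v.npy"); delta(v,[0,42,127])
E
```

```text
t 11.57 bin now [  1.4  43.7 126.7] goal world [549.4  29.5 127. ] F [ 0.2 10.7  3.2] w 12.2
 tool shift mm [-0.3 -1.4  1.7] turn deg [ 0.07 -0.5  -0.71]
```

Request:
carry_out --pt "-0.0005 0 0.004 0 -0.3 0"

```text
t: 11.7
ee_pos: [550.7, 28.8, 127.2]
orientation: [1.443, 1.04, -1.42]
ft_force: [0.0, 8.3, 0.7]
width: 12.2
```

Request:
carry_out --pt "-0.0005 0 0.004 0 -0.3 0"

```text
t: 11.82
ee_pos: [550.3, 27.8, 127.6]
orientation: [1.444, 1.039, -1.421]
ft_force: [2.3, 19.5, -2.1]
width: 11.7
```

```bash
python3 - <<'E'
from h import *
v=np.load("v.npy"); delta(v,[0,42,127])
im=ctrl.get_image("wrist")
print(proj(im,world(v,[[0,42,132],[0,14,115],[0,26,115],[0,16,128],[0,120,136]])).round(0))
a=cv2.resize(im["pixels"][200:330,190:320],None,fx=4,fy=4,interpolation=cv2.INTER_CUBIC); cv2.imwrite("pics/w5.png",a)
E
```

```text
t 11.82 bin now [  1.4  40.7 127.6] goal world [549.4  29.5 127. ] F [ 2.3 19.5 -2.1] w 11.7
 tool shift mm [ 0.6 -1.4 -1.3] turn deg [-0.08 -0.37 -0.74]
[[253. 239.]
 [253. 270.]
 [253. 253.]
 [253. 278.]
 [252.  92.]]
```

The wall is felt: the y force jumped from 8 N to 19 N. I'll relax, open and rise.

Request:
carry_out --pt "0 0 0 0 0 0" --pt "0 0 -0.0005 0 0 0"

```text
t: 12.12
ee_pos: [550.0, 29.1, 127.0]
orientation: [1.443, 1.04, -1.422]
ft_force: [-1.6, -4.4, 2.3]
width: 12.0
```

Request:
carry_out --pt "0 0 0 0 0 0" --pt "0 0 0 0 0 0" --pt "0 0 0 0 0 0" --pt "-0.02 0 0 0 0 0" --pt "-0.05 0 0 0 0 0" --pt "-0.06 0 0 0 0 0" --pt "-0.06 0 0 0 0 0" --pt "0 0 -0.06 0 0 0" --grip 0.5

```text
t: 13.12
ee_pos: [566.5, 83.8, 323.0]
orientation: [1.449, 1.037, -1.425]
ft_force: [0.9, 0.1, -0.5]
width: 43.8
```

```bash
python3 - <<'E'
from h import *
import pickle
v=np.load("v.npy"); delta(v,[0,0,300])
w=ctrl.get_image("wrist"); s=ctrl.get_image("side"); pickle.dump(dict(wrist=w,side=s),open("w6.pkl","wb"))
for th in (1.2,1.3,1.4): print(th,"tip side",proj(s,world(v,p3(lever(th,-.3)["tip"]))).round(1),"wrist",proj(w,world(v,p3(lever(th,-.3)["tip"]))).round(1))
P=world(v,[[0,14,117],[0,10,106],[0,41,132]]); print("bar,keeper,tab side",proj(s,P).round(1).tolist(),"wrist",proj(w,P).round(1).tolist())
a=cv2.resize(s["pixels"][125:205,210:310],None,fx=4,fy=4,interpolation=cv2.INTER_CUBIC)
b=cv2.resize(w["pixels"][200:384,180:340],(400,460),interpolation=cv2.INTER_CUBIC)
out=np.zeros((460,800,3),np.uint8); out[:320,:400]=a; out[:,400:]=b; cv2.imwrite("pics/c6.png",out)
E
```

```text
t 13.12 bin now [-3.00e-01  9.90e+01  3.23e+02] goal world [536.6 -10.5 300. ] F [ 0.9  0.1 -0.5] w 43.8
 tool shift mm [22.2  0.7 99.2] turn deg [-0.38 -0.48 -0.71]
1.2 tip side [[277.  151.4]] wrist [[254.7 326.7]]
1.3 tip side [[275.4 151.6]] wrist [[254.7 323.5]]
1.4 tip side [[273.8 152. ]] wrist [[254.7 319.7]]
bar,keeper,tab side [[252.8, 177.0], [253.9, 179.1], [245.2, 176.8]] wrist [[253.8, 238.2], [253.7, 237.8], [253.7, 222.4]]
```

View pics/c6.png

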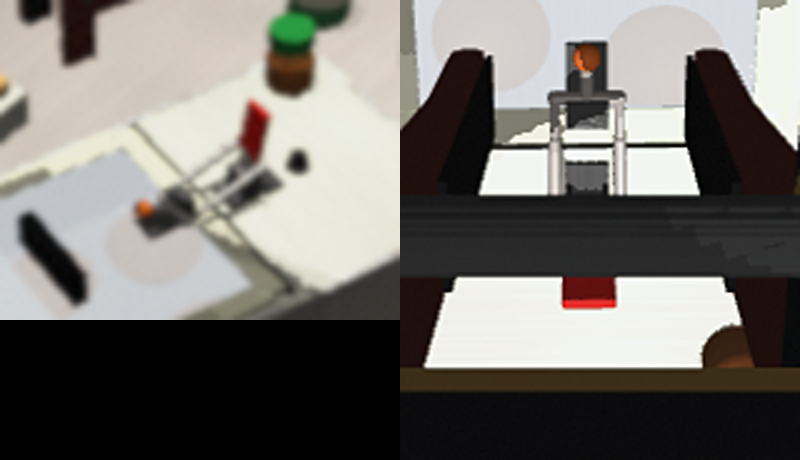

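Both views show the loop bar hooked: wrist (255,238) against a predicted (254,238). The handle tip is at wrist row 322, which gives a lever angle of about 1.35, and the ball lies over the foot plate. Next I'll close the fingers and go to the +y side of the handle.

Request:
carry_out --pt "0.025 0 0.045 0 0 0" --pt "0.025 0 0.045 0 0 0" --pt "0.01 0 0.04 0 -0.4 -0.4" --pt "0 0 0 0 0 0" --grip 1.0

```text
t: 13.72
ee_pos: [524.8, -36.8, 254.4]
orientation: [1.43, 1.052, -1.431]
ft_force: [0.1, -0.3, -0.5]
width: 7.5
```

```bash
python3 - <<'E'
from h import *
v=np.load("v.npy"); delta(v,[0,-32,176])
for th in np.arange(1.4,-.2,-.1):
    f=np.array([-np.cos(th),np.sin(th)]);n=np.array([np.sin(th),np.cos(th)]); c=np.array([-50,120])+55*f+3*n+[10,0]; print(round(th,1),c.round(1))
E
```

```text
t 13.72 bin now [ -3.3 -28.6 254.4] goal world [526.8 -41.  176. ] F [ 0.1 -0.3 -0.5] w 7.5
 tool shift mm [78.4  3.4  3.5] turn deg [ 0.31 -0.05  0.13]
1.4 [-46.4 174.7]
1.3 [-51.8 173.8]
1.2 [-57.1 172.3]
1.1 [-62.3 170.4]
1.0 [-67.2 167.9]
0.9 [-71.8 164.9]
0.8 [-76.2 161.5]
0.7 [-80.1 157.7]
0.6 [-83.7 153.5]
0.5 [-86.8 149. ]
0.4 [-89.5 144.2]
0.3 [-91.7 139.1]
0.2 [-93.3 133.9]
0.1 [-94.4 128.5]
-0.0 [-95. 123.]
-0.1 [-95.  117.5]
```

Request:
carry_out --pt "0.045 0.003 0 0 0 0" --pt "0.03 0 0 0 0 0" --pt "0.003 0 0 0 0 0" --pt "0 0 0.004 0 0 0"

```text
t: 14.22
ee_pos: [528.5, -40.3, 176.4]
orientation: [1.432, 1.05, -1.427]
ft_force: [-0.1, 0.6, 0.3]
width: 0.5
```

```bash
python3 - <<'E'
from h import *
v=np.load("v.npy"); delta(v,[0,-52,174])
E
```

```text
t 14.22 bin now [  1.4 -30.8 176.4] goal world [520.8 -60.1 174. ] F [-0.1  0.6  0.3] w 0.5
 tool shift mm [ 2.3 -1.5 21.2] turn deg [ 0.31 -0.16 -0.08]
```

Request:
carry_out --pt "0.002 -0.0015 0.006 0 0 0" --pt "0 0 0.006 0 0 0" --pt "0 0 0.005 0 0 0"

```text
t: 14.6
ee_pos: [523.3, -56.9, 177.1]
orientation: [1.434, 1.047, -1.423]
ft_force: [0.7, -0.4, 0.2]
width: 0.5
```

Request:
carry_out --pt "0 0 0.005 0 0 0"

```text
t: 14.72
ee_pos: [521.9, -61.7, 177.3]
orientation: [1.436, 1.047, -1.422]
ft_force: [0.5, 3.9, -2.0]
width: 0.4
```

Request:
carry_out --pt "0.001 0 0.005 0 0 0"

```text
t: 14.85
ee_pos: [520.4, -66.4, 176.4]
orientation: [1.437, 1.047, -1.422]
ft_force: [2.5, 4.6, -0.8]
width: 0.6
```

```bash
python3 - <<'E'
from h import *
v=np.load("v.npy"); delta(v,[0,-62,170])
E
```

```text
t 14.85 bin now [  1.6 -58.1 176.4] goal world [517.7 -69.6 170. ] F [ 2.5  4.6 -0.8] w 0.6
 tool shift mm [ 6.3 -1.6  3.9] turn deg [ 0.28 -0.33 -0.38]
```

Request:
carry_out --pt "0.003 0 0.002 0 0 0" --pt "0.004 -0.001 0.005 0 0 0"

```text
t: 15.1
ee_pos: [518.8, -73.4, 170.4]
orientation: [1.439, 1.045, -1.419]
ft_force: [1.8, 2.3, 6.1]
width: 0.6
```

Request:
carry_out --pt "0.002 0 0.006 0 0 0"

```text
t: 15.22
ee_pos: [517.2, -78.9, 168.2]
orientation: [1.439, 1.045, -1.419]
ft_force: [0.8, 6.5, -1.2]
width: 0.5
```

```bash
python3 - <<'E'
from h import *
v=np.load("v.npy"); delta(v,[0,-72,165])
E
```

```text
t 15.22 bin now [  2.3 -71.  168.2] goal world [514.7 -79.1 165. ] F [ 0.8  6.5 -1.2] w 0.5
 tool shift mm [ 3.2 -2.4  1. ] turn deg [ 0.28 -0.41 -0.59]
```

Request:
carry_out --pt "0.005 -0.001 0.003 0 0 0" --pt "0.004 -0.001 0.004 0 0 0"

```text
t: 15.48
ee_pos: [514.7, -86.0, 159.9]
orientation: [1.44, 1.042, -1.416]
ft_force: [2.3, 2.2, 4.3]
width: 0.2
```

Request:
carry_out --pt "0.004 0 0.004 0 0 0" --pt "0.004 0 0.004 0 0 0"

```text
t: 15.72
ee_pos: [512.4, -93.8, 151.5]
orientation: [1.441, 1.042, -1.415]
ft_force: [1.1, 4.7, 2.0]
width: 0.3
```

```bash
python3 - <<'E'
from h import *
v=np.load("v.npy"); delta(v,[0,-84,153.5])
E
```

```text
t 15.72 bin now [  2.3 -86.6 151.5] goal world [511.  -90.6 153.5] F [1.1 4.7 2. ] w 0.3
 tool shift mm [-2.1 -2.3 -2.7] turn deg [ 0.3  -0.42 -0.81]
```

Request:
carry_out --pt "0.005 -0.002 0.001 0 0 0" --pt "0.005 0 0.001 0 0 0"

```text
t: 15.98
ee_pos: [510.5, -96.5, 141.1]
orientation: [1.439, 1.04, -1.415]
ft_force: [-1.1, -1.4, 4.3]
width: 0.4
```

Request:
carry_out --pt "0.005 0 0.001 0 0 0"

```text
t: 16.1
ee_pos: [510.0, -97.9, 135.7]
orientation: [1.439, 1.04, -1.415]
ft_force: [-0.4, -0.8, 3.6]
width: 0.4
```

```bash
python3 - <<'E'
from h import *
v=np.load("v.npy"); delta(v,[0,-91,138])
E
```

```text
t 16.1 bin now [  1.2 -91.3 135.7] goal world [508.9 -97.2 138. ] F [-0.4 -0.8  3.6] w 0.4
 tool shift mm [-2.3 -1.2 -0.3] turn deg [ 0.34 -0.28 -0.9 ]
```

Request:
carry_out --pt "0.002 0 0 0 0 0" --pt "0.002 0 0 0 0 0"

```text
t: 16.35
ee_pos: [509.5, -98.1, 130.8]
orientation: [1.438, 1.04, -1.416]
ft_force: [-0.7, -1.6, 2.1]
width: 0.5
```

Request:
carry_out --pt "0.0015 0 0 0 0 0"

```text
t: 16.48
ee_pos: [509.4, -98.1, 129.1]
orientation: [1.438, 1.041, -1.417]
ft_force: [0.3, -0.9, 2.1]
width: 0.5
```

Request:
carry_out --pt "0.0015 0 0 0 0 0"

```text
t: 16.6
ee_pos: [509.4, -98.0, 127.4]
orientation: [1.437, 1.041, -1.417]
ft_force: [-0.8, -0.4, 1.6]
width: 0.5
```

Request:
carry_out --pt "0.0012 0 0 0 0 0"

```text
t: 16.73
ee_pos: [509.3, -97.9, 126.1]
orientation: [1.437, 1.041, -1.417]
ft_force: [-0.7, -1.1, 1.9]
width: 0.5
```

Request:
carry_out --pt "0.001 0 0 0 0 0"

```text
t: 16.85
ee_pos: [509.2, -97.8, 124.9]
orientation: [1.437, 1.041, -1.417]
ft_force: [0.4, -1.3, 0.9]
width: 0.6
```

Request:
carry_out --pt "0.001 0 0 0 0 0"

```text
t: 16.98
ee_pos: [509.2, -97.8, 123.8]
orientation: [1.437, 1.041, -1.417]
ft_force: [0.3, -1.3, 1.1]
width: 0.3
```

Request:
carry_out --pt "0.001 0 0 0 0 0"

```text
t: 17.1
ee_pos: [509.2, -97.7, 122.8]
orientation: [1.437, 1.041, -1.417]
ft_force: [0.1, -0.5, 1.9]
width: 0.3
```

Request:
carry_out --pt "0.001 0 0 0 0 0"

```text
t: 17.23
ee_pos: [509.2, -97.7, 121.7]
orientation: [1.437, 1.041, -1.417]
ft_force: [-0.7, -1.8, 0.8]
width: 0.6
```

Request:
carry_out --pt "0.001 0 0 0 0 0"

```text
t: 17.35
ee_pos: [509.2, -97.8, 121.0]
orientation: [1.437, 1.041, -1.417]
ft_force: [-4.5, -0.4, 13.8]
width: 0.4
```

Request:
carry_out --pt "0.001 0 0 0 0 0"

```text
t: 17.48
ee_pos: [509.3, -97.8, 120.9]
orientation: [1.437, 1.042, -1.417]
ft_force: [-5.7, -0.7, 18.2]
width: 0.5
```

Request:
carry_out --pt "0.001 0 0 0 0 0"

```text
t: 17.6
ee_pos: [509.3, -97.8, 121.0]
orientation: [1.437, 1.041, -1.417]
ft_force: [-4.9, 0.1, 15.1]
width: 0.6
```

The rest is felt at z of about 121, where the force jumped from 1 N to 14 N. This fits a rest height of about 15 mm. I'll let go upwards and look.

Request:
carry_out --pt "-0.005 0 0 0 0 0" --pt "-0.04 0 0 0 0 0" --pt "-0.06 0 0 0 0 0" --pt "-0.06 0 0 0 0 0" --pt "0 0 -0.06 0 0 0" --pt "0 0 -0.06 0 0 0" --pt "0 0 -0.03 0 0 0" --pt "0 0 0 0 0 0"

```text
t: 18.6
ee_pos: [552.4, 49.7, 292.5]
orientation: [1.442, 1.043, -1.419]
ft_force: [-0.3, -0.6, -0.3]
width: 0.3
```

```bash
python3 - <<'E'
from h import *
v=np.load("v.npy"); delta(v,[0,60,290])
w=ctrl.get_image("wrist"); s=ctrl.get_image("side")
for th in (-.12,-.04,.05,.15): print(th,"tip side",proj(s,world(v,p3(lever(th,0)["tip"]))).round(1),"wrist",proj(w,world(v,p3(lever(th,0)["tip"]))).round(1))
P=world(v,[[0,14,117],[0,16,128],[0,120,136]]); print("loopbar,lip,lidbar wrist",proj(w,P).round(1).tolist(),"side",proj(s,P).round(1).tolist())
a=cv2.resize(s["pixels"][125:205,210:310],None,fx=4,fy=4,interpolation=cv2.INTER_CUBIC)
b=cv2.resize(w["pixels"][90:320,165:345],(400,511),interpolation=cv2.INTER_CUBIC)
out=np.zeros((511,800,3),np.uint8); out[:320,:400]=a; out[:,400:]=b; cv2.imwrite("pics/c7.png",out)
E
```

```text
t 18.6 bin now [ -3.3  62.2 292.5] goal world [554.9  46.6 290. ] F [-0.3 -0.6 -0.3] w 0.3
 tool shift mm [2.5 3.2 2.2] turn deg [ 0.16 -0.44 -0.67]
-0.12 tip side [[286.4 162.8]] wrist [[255.6 310.1]]
-0.04 tip side [[286.6 161.6]] wrist [[255.6 312.7]]
0.05 tip side [[286.7 160.2]] wrist [[255.7 315.5]]
0.15 tip side [[286.6 158.8]] wrist [[255.8 318.2]]
loopbar,lip,lidbar wrist [[256.0, 218.8], [256.1, 220.3], [256.6, 127.0]] side [[252.8, 177.0], [252.3, 174.6], [222.2, 186.1]]
```

View pics/c7.png

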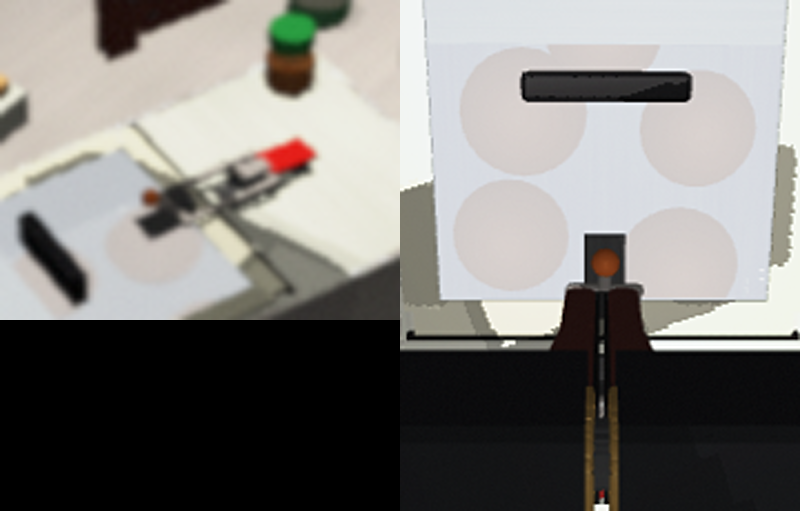

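The side view shows the red handle lying flat, with its tip at (288,163) against a predicted (287,162), and the loop drawn over the keeper. In the wrist view the loop bar is at row 220, as predicted. One numeric check on the ball to confirm hook height and lid position, before handing in.

```bash
python3 - <<'E'
from h import *
v=np.load("v.npy"); w=ctrl.get_image("wrist")
for n,z in (("hooked",118),("on top",132)):
    pin=lever(-.04,0)["pin"]; b=np.array([14,z]); y=(b-pin)/np.linalg.norm(b-pin); t=b+22*y+22*np.array([-y[1],y[0]])
    print(n,"len",np.linalg.norm(b-pin).round(1),"tab",t.round(1),proj(w,world(v,p3(t))).round(1))
hsv=cv2.cvtColor(w["pixels"],cv2.COLOR_BGR2HSV); m=((hsv[...,0]<18)&(hsv[...,1]>170)&(hsv[...,2]>70)).astype(np.uint8)
k,l,s,c=cv2.connectedComponentsWithStats(m); print([(c[i].round(1).tolist(),s[i].tolist()) for i in range(1,k) if s[i,4]>20])
g=w["pixels"].mean(2)[115:142,200:320]<60; print("lid bar row",np.nonzero(g)[0].mean()+115)
E
```

```text
hooked len 81.7 tab [ 35.7 140.3] [[256.5 205. ]]
on top len 83.1 tab [ 31.7 157.6] [[256.7 213.5]]
[([257.2, 206.0], [252, 200, 12, 13, 120])]
lid bar row 126.74430128840436
```

```bash
python3 - <<'E'
from workcell import ctrl
print(ctrl.close_job()); print(ctrl.get_obs()["t"])
E
```

```text
the job is handed in; nothing more can be done
None
the job is handed in; nothing more can be done
```

The bread keeper is shut and latched, and I handed the job in at about 19 s of the 67 s allowed; no verdict was reported.

- **Lid:** I pushed it to its stop, where the force rose from 2 N to 10 N. In the last picture the lid bar is within 0.3 px of its shut position.
- **Loop:** I pinched the orange ball and swung the loop over the keeper onto the foot plate. I then dragged it back under the lip until it met the wall, at about 19 N. At the end the ball showed at image row 206, against 205 expected if hooked and 213 if it sat on top of the keeper.
- **Lever:** I pressed it over centre with no more than about 8 N until it landed on the rest, at 14–18 N. This fits a rest height of about 15 mm and a lever angle near -0.04. The last side view shows the handle lying flat.
- **Release:** The fingers were lifted clear before handing in. The spice jar looks unmoved; I did not recheck the other bystanders, but the arm never went near them.

**Heavier than planned:** the bar met the foot plate earlier than I expected, because my height for the ball was about 4 mm off. It briefly pressed at about 26 N before I backed off. I also added two small presses after the rest was first felt, so that contact was firmer than needed. Both stayed below the 30 N limit for the handle and the 80 N limit for the keeper.

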